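# Bring the screw saucer up and point out the bare hinge

## Robot

A 6-joint arm with a two-finger parallel gripper is mounted at the origin on the work surface. World frame = base frame: x ahead of the robot, y to its left, z up, the work surface at z = 0. Lengths are in mm, angles in rad, forces in N, time in s.
With the tool pointing down it reaches from about 275 to 1000 mm from the base axis. Payload 8.4 kg.
Tool frame: the origin (TCP) lies between the finger pads; the fingertips stand r.tips_ahead ahead of it and the grasp point (between the pads) lies 6 mm ahead of it (r.tips_ahead is the distance from the TCP to the fingertips, in mm); z points along the fingers, y is the line along which they close (so a half turn about z gives the same grasp; the last joint's range is limited). The gripper opens to 85 mm and grips with 20 to 120 N. Pads are 22 mm wide; open, the fingers measure 114 mm over their backs; the gripper's body (76 mm by 85 mm) begins 54 mm behind the grasp point. The pads swing forward as they close: fully open they stand 13 mm farther back than shut.
Start: joints at [1.33, 0.353, 1.633, -0, 1.155, -0.002], TCP at [147.834, 607.267, 224.481] pointing down, gripper open.
Joint ranges: [-2.63, 2.63], [-0.92, 2.1], [0.06, 2.66], [-1.3, 4.44], [0, 2.69], [-3.02, 3.02]. Speed limits (rad/s): [2.22, 2.22, 2.79, 3.14, 3.14, 3.14].

## Interface

Orientations are given as [roll, pitch, yaw] about the fixed x, y, z axes, in that order (R = Rz(yaw) Ry(pitch) Rx(roll)).
In Python, from rig import r gives the robot as it stands.
- The arm moves only by the tool carry_out, never from a script. Its arguments are lists of equal length, an entry for each row: "delta_pos": the shift along the tool's x, y, z in m, a list of three; "rot": the turn, a rotation vector about the tool's x, y, z in degrees, a list of three. A call has 1 to 8 rows; each row is the pose to reach, as a shift and turn from the pose commanded when the call began, along the tool's axes at that moment; what a row does not reach only later rows make up. A row lasts 1/8 s, in which the tool goes at most 62.5 mm and 10.7 degrees, less where a joint would pass 70% of its speed; a pose out of reach is approached as far as the arm can. A call with a gripper value outside its range is refused whole. "claw" is the finger opening in m, from 0 to 0.0854, set as the call begins (left out, the last holds). The fingers move at their own pace and stop on an object; "grip_force" is the grip in N (left out, the last holds). Time passes only in rows, so rows that repeat a pose let the fingers close. It gives the time, the measured TCP pose, the force, the opening and the grip force at its end, in the units of the state.
- r.sense(): the state, without advancing time (a new reading comes with each control period).
- r.grab_frame(name): name is "side" or "top"; returns the picture (384x512x3 uint8, blue, green, red); there is no depth.
- r.camera_info(name): a dict with "fx", "fy", "cx", "cy" (pixels), "pose" (4x4, takes a point from camera to world coordinates). Camera axes: x right, y down, z forward; pixel columns grow to the right and rows downward; lengths in mm; the calibration is good to about 2 mm. A picture is of the moment at which its call begins. camera_info takes no time and is no camera call.
- r.sign_off(): hands the job in; it is judged then, once.
Trained networks look in the newest picture that a camera, given by its name, has taken for a name from the list of things; names that differ only in an ending like _2 or _b are one class to them, and where a whole thing is asked for, a point or a joint stands for the part that bears it (a point fixed in the world has none). Each returns a list of dicts, best first, with "p" (0 to 1); they miss things now and then, are a little off and sometimes report something else, mostly with a low value. They report only what shows in the picture. A call takes as long as a camera call. They do not tell look-alikes from the thing itself.
- r.recognise(thing, camera): "box" ([left, top, right, bottom] in pixels, round what is visible of it).
- r.cut_out(thing, camera): "mask" (384x512 bool, what is visible of it) and "box" ([left, top, right, bottom] in pixels, round what is visible of it).
The state is a dict: "clock": time; "qpos": joint angles; "qvel": joint speeds; "joint_efforts": joint torques, N m; "eef_pos": TCP position; "tcp_rot": TCP orientation; "contact_force": force on the tool from outside, world axes, zero at the start; "wrist_torque": the same for the moment, N m; "opening": opening from 0.0 (shut) to 1.0 (fully open); "grasp_force": force on a finger pad.
Only numpy, scipy, OpenCV 4.12 (cv2) and the standard library are available. Lean on these libraries where they do the work, as an engineer would, in place of code of your own. Each camera call takes 0.05 s, during which the arm holds its last target. There are 200 camera calls.

## Task

Set out a hinge repair for the apprentice: with the fingertips, gently slide the porcelain screw saucer across the mat, without lifting it, until its rim is about 25 mm from the bare hinge of the brown browline frame (the hinge that has lost its temple), not touching the frame. Then point at that bare hinge from straight above, the fingertips centred over it and 1 to 2 cm off it, touching nothing, and hold still there for three seconds. Do not touch the frame, and leave everything else on the desk where it lies.

Things in the scene. Friction and masses are not known exactly. Their poses are not given: they have to be found in the camera images.
- saucer: Round white porcelain screw saucer with a chipped rim and a few tiny screws (part of it) in its bottom: 90 mm across the rim, 60 mm across the foot, flaring, 18 mm high, wall 4 mm, inner floor 5 mm up and about 65 mm wide, about 130 g, slides freely with ordinary friction. Origin: centre of its underside, on the work surface; z up.
- bare_hinge (a point): Top of the bare hinge of the brown browline frame: two small steel knuckles, 9 mm by 5 mm together, on the end piece whose temple is missing; about 12 mm above the work surface. z up; y points along the frame towards its other end, x towards the lower edge of the lenses.
- frame: Brown acetate browline spectacle frame, loose and light (35 g), lying front face down: 142 mm wide (along its y), 50 mm from brow edge to lower lens edge (x from -27 to +25 mm), 12 mm high. Its thick brown brow edge is at -x. At the +y end a temple is attached, folded flat over the lenses, its bent tip ending near the far lower lens edge; at the -y end is the bare hinge, at (-18, -66, 12) mm. Origin: middle of the front, on the work surface; z up.
- block: Round solid steel bench block, 64 mm across, 22 mm high, 550 g; to be left alone. It and the saucer may stand in each other's place. Origin: centre of its underside.
- reamer: Hinge reamer lying flat, 127 mm long (x from -65 to +62 mm), with a bone handle 15 mm thick at -x; to be left alone. Origin on the work surface under it.
- temple: The loose brown temple lying flat, about 125 mm long along y (from -60 to +62 mm), 10 mm wide and 4 mm thick, its bent tip at -y reaching 33 mm towards +x; to be left alone. Origin on the work surface, in mid-length.
- loupe: Black eye loupe standing on its narrow end, 37 mm across the top, 30 mm high; to be left alone. Origin: centre of its underside.
- case: Dark closed spectacle case, 62 mm (x) by 160 mm (y), 42 mm high; to be left alone. Origin: centre of its underside.
- driver: Screwdriver lying along its x axis, 130 mm long, handle to -x; to be left alone. Origin on the work surface under its middle.
There are look-alikes about, which are no part of the job. What is shaped like the saucer but purple is not meant. What is shaped like the frame but pink is not meant.

How it is judged:
By the outcome, as a careful person would: the job done as asked, in the order asked, and still so for the second after the job is handed in, with the robot touching nothing.
It also fails if it takes over 58 s, if anything falls off the work surface, if the arm or the gripper's body presses on something with over 40 N, if the wrist force passes 120 N, or if a joint passes its speed limit or range.

## Working session

There is one attempt and no reset: what is moved stays moved. The work goes in short steps, Python scripts to look and compute and a tool call to move; the robot and the scene stay as the last step left them, time stands still between calls to the robot, and variables do not carry over. Pictures are saved under pics/ and viewed, at most 10 in all, crops included, and the job is handed in when it is done.

Besides the shell and the picture viewer there is one more tool, called after "Call:" as a command line: name --argument value ..., lists and objects as JSON in quotes. carry_out: Moves the arm, as the interface text tells. Its arguments: {"type":"object","properties":{"delta_pos":{"type":"array","items":{"type":"array","items":{"type":"number"}}},"rot":{"type":"array","items":{"type":"array","items":{"type":"number"}}},"claw":{"type":"number"},"grip_force":{"type":"number"}},"required":["delta_pos","rot"]}

```bash
mkdir -p pics
cat > h.py <<'E'
import numpy as np,cv2
from rig import r
def w(cam,u,v,z):
    i=r.camera_info(cam);P=np.array(i["pose"])
    d=P[:3,:3]@np.array([(u-i["cx"])/i["fx"],(v-i["cy"])/i["fy"],1]);o=P[:3,3]
    return o+d*(z-o[2])/d[2]
def pix(cam,p):
    i=r.camera_info(cam);P=np.array(i["pose"]);c=P[:3,:3].T@(np.array(p)-P[:3,3])
    return np.array([i["fx"]*c[0]/c[2]+i["cx"],i["fy"]*c[1]/c[2]+i["cy"]])
E
python3 - <<'E'
from h import *
for c in("top","side"):
    f=r.grab_frame(c);cv2.imwrite(f"pics/{c}0.png",cv2.resize(f,(800,600),interpolation=cv2.INTER_CUBIC))
    print(c,np.round(r.camera_info(c)["pose"],2).tolist(),r.camera_info(c)["fx"])
    for t in("saucer","frame","bare_hinge","block","reamer","temple","loupe","case","driver"):
        print(t,[(np.round(d["box"]).tolist(),round(d["p"],2)) for d in r.recognise(t,c)[:4]])
print(r.sense(),r.tips_ahead)
E
```

```text
top [[-0.01, -1.0, 0.09, 470.53], [-1.0, 0.02, 0.03, 50.5], [-0.04, -0.08, -1.0, 789.25], [0.0, 0.0, 0.0, 1.0]] 372.69195982710505
saucer [([373.0, 204.0, 414.0, 250.0], 0.77), ([352.0, 275.0, 397.0, 321.0], 0.75)]
frame [([199.0, 137.0, 265.0, 176.0], 0.85), ([258.0, 262.0, 328.0, 298.0], 0.79)]
bare_hinge [([203.0, 136.0, 262.0, 180.0], 0.93), ([261.0, 262.0, 327.0, 295.0], 0.93)]
block [([381.0, 122.0, 416.0, 156.0], 0.66)]
reamer [([218.0, 87.0, 268.0, 99.0], 0.83)]
temple [([204.0, 214.0, 258.0, 241.0], 0.73)]
loupe [([201.0, 134.0, 263.0, 178.0], 0.74), ([327.0, 87.0, 342.0, 104.0], 0.57)]
case [([94.0, 138.0, 176.0, 189.0], 0.88), ([369.0, 204.0, 416.0, 254.0], 0.19)]
driver [([139.0, 222.0, 174.0, 277.0], 0.79)]
side [[1.0, -0.08, 0.05, 470.88], [-0.09, -0.78, 0.62, -608.42], [-0.01, -0.62, -0.78, 875.13], [0.0, 0.0, 0.0, 1.0]] 458.10153456416106
saucer [([141.0, 264.0, 185.0, 303.0], 0.78), ([211.0, 276.0, 251.0, 315.0], 0.73)]
frame [([165.0, 195.0, 200.0, 248.0], 0.91), ([270.0, 151.0, 300.0, 194.0], 0.56), ([208.0, 275.0, 251.0, 320.0], 0.16)]
bare_hinge [([268.0, 153.0, 
[... 438 characters left out ...]
.7)]
{'clock': 1.0, 'qpos': array([ 1.32959502e+00,  3.52996724e-01,  1.63339610e+00, -5.19949323e-06,
        1.15520678e+00, -2.40029474e-03]), 'qvel': array([ 0.00047407,  0.00126239,  0.00148518, -0.0007899 , -0.00094147,
       -0.00211953]), 'joint_efforts': array([-7.21870783e-04, -6.05167580e+01, -3.42451108e+01, -8.26620521e-06,
        1.01736397e-03,  4.77553868e-06]), 'eef_pos': array([147.83852567, 607.26587639, 224.48468838]), 'tcp_rot': array([-3.14158570e+00,  4.74020901e-06,  2.90279374e+00]), 'contact_force': array([-0.15319348,  0.87482954, -0.57661093]), 'wrist_torque': array([-0.03605452, -0.0140613 , -0.04063925]), 'grasp_force': 0.0, 'opening': 1.0030234935085922} 25.0
```

View pics/top0.png

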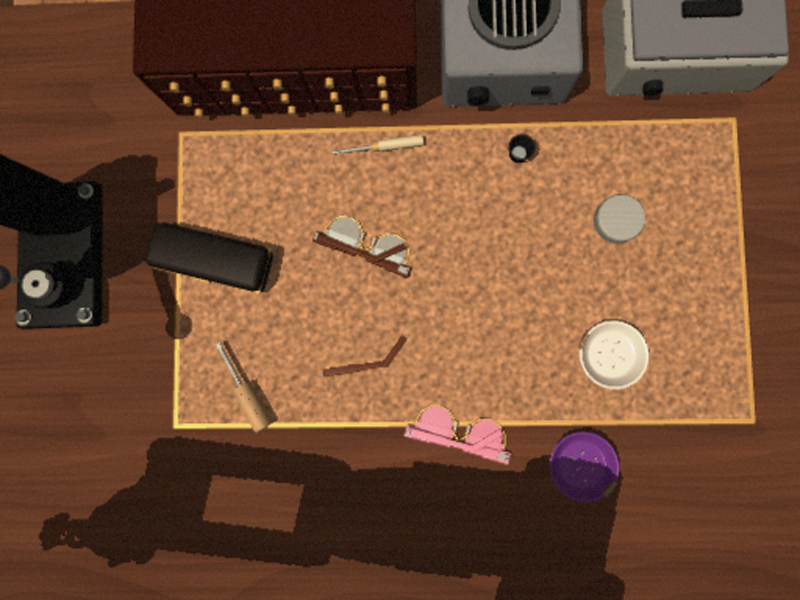

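View pics/side0.png

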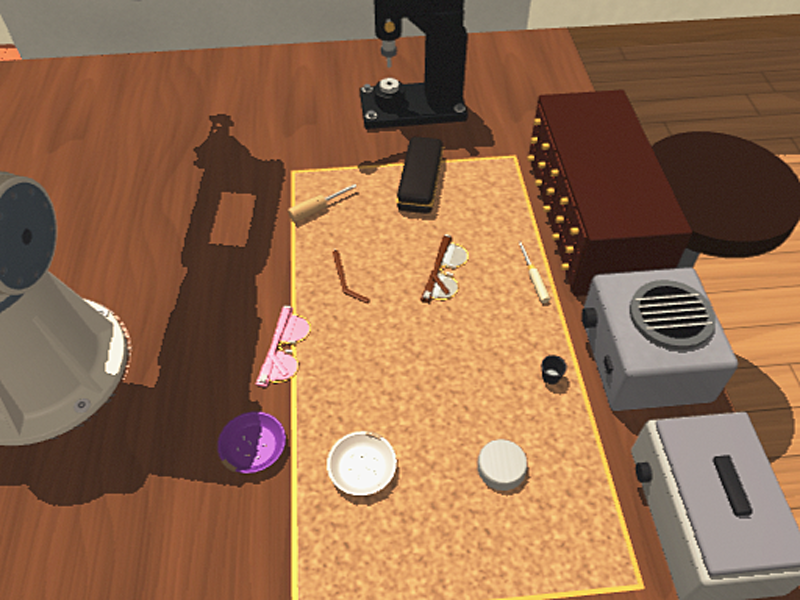

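The top view shows the white saucer at about (614,354) in 800-px scale, and the brown frame from (314,237) to (410,270). Its steel hinge looks to be at the right end. I'll zoom in to check.

Run:
```python
from h import *
f=r.grab_frame("top");g=r.grab_frame("side")
a=cv2.resize(f[130:190,190:275],(800,565),interpolation=cv2.INTER_CUBIC)[:, :]
b=cv2.resize(g[145:200,260:310],(500,550),interpolation=cv2.INTER_CUBIC)
cv2.imwrite("pics/c1.png",cv2.hconcat([cv2.resize(a,(480,340)),cv2.resize(b,(310,340))]))
for c in("top","side"):
    for m in r.cut_out("saucer",c)[:2]:
        (u,v),(d1,d2),_=cv2.fitEllipse(max(cv2.findContours(m["mask"].astype(np.uint8),0,2)[0],key=len))
        print(c,"saucer",u,v,d1,d2,w(c,u,v,16))
    for m in r.cut_out("block",c)[:1]:
        b=m["box"];print("block",w(c,(b[0]+b[2])/2,(b[1]+b[3])/2,15))
    for m in r.cut_out("frame",c)[:2]:
        ys,xs=np.nonzero(m["mask"]);P=np.array([w(c,x,y,6)[:2] for x,y in zip(xs,ys)]).astype(np.float32)
        print("frame",cv2.minAreaRect(P),cv2.boxPoints(cv2.minAreaRect(P)).round().tolist())
```

```text
top saucer 393.0797119140625 226.6902618408203 41.91191101074219 42.93000411987305 [ 456.50287812 -203.29790371   16.        ]
top saucer 373.81988525390625 298.5690612792969 43.239559173583984 45.80115509033203 [ 313.20568871 -158.68696721   16.        ]
block [ 639.78320765 -221.64919918   15.        ]
frame ((358.90460205078125, -0.37685394287109375), (140.29530334472656, 48.530574798583984), 74.90135955810547) [[317.0, -62.0], [364.0, -74.0], [401.0, 61.0], [354.0, 74.0]]
frame ((613.2762451171875, 122.11185455322266), (141.37803649902344, 48.28146743774414), 68.00435638427734) [[564.0, 66.0], [609.0, 48.0], [662.0, 179.0], [617.0, 197.0]]
side saucer 160.69903564453125 282.835693359375 36.41838455200195 43.90970230102539 [ 313.18087811 -158.25126105   16.        ]
side saucer 231.64186096191406 295.95965576171875 39.69883346557617 42.48514938354492 [ 456.73959197 -201.50752469   16.        ]
block [ 638.06684871 -221.94360671   15.        ]
frame ((612.0156860351562, 119.1120834350586), (143.50717163085938, 49.58655548095703), 67.12162780761719) [[561.0, 63.0], [607.0, 43.0], [663.0, 176.0], [617.0, 195.0]]
frame ((358.6869201660156, -2.1100006103515625), (141.4755859375, 50.64028549194336), 73.62403869628906) [[314.0, -63.0], [363.0, -77.0], [403.0, 59.0], [354.0, 73.0]]
```

View pics/c1.png

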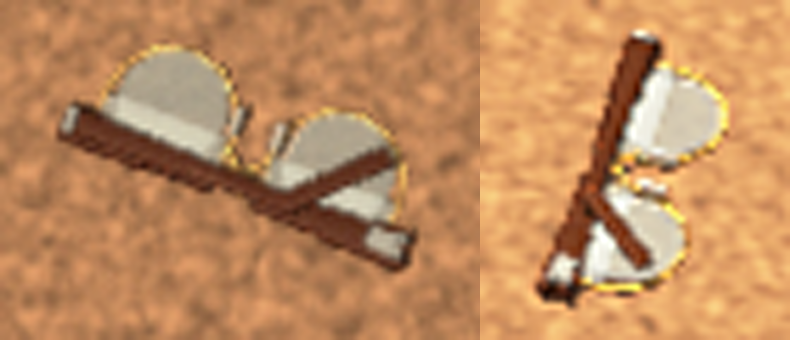

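The close-up puts the steel knuckles at the right end, at about pixel (258,173) in the original. So the hinge is near world (572,66) and the saucer is at (456.6,-202). I'll push the saucer from inside its bowl, with the closed fingertips against the leading wall.

Call:
carry_out --delta_pos '[[-0.031,-0.045,0],[-0.061,-0.089,0],[-0.092,-0.134,0],[-0.123,-0.178,0],[-0.154,-0.223,0],[-0.184,-0.268,0],[-0.215,-0.312,0],[-0.246,-0.357,0]]' --rot '[[0,0,6.2],[0,0,12.4],[0,0,18.7],[0,0,24.9],[0,0,31.1],[0,0,37.3],[0,0,43.5],[0,0,49.7]]' --claw 0 --grip_force 20

```text
clock: 2.4
eef_pos: [302.9, 200.8, 224.8]
tcp_rot: [3.14, -0.0, 2.033]
contact_force: [1.3, 0.6, -0.2]
opening: 0.004
grasp_force: 0.0
```

```bash
cat >> h.py <<'E'
from scipy.spatial.transform import Rotation as R
def shift(tx,ty,tz,yaw):
    "tool-axis shift (mm) and turn (deg) that bring the fingertips to tx,ty,tz at yaw deg"
    s=r.sense();A=R.from_euler("xyz",s["tcp_rot"])
    B=R.from_euler("xyz",[np.pi,0,np.radians(yaw)])
    d=A.inv().apply(np.array([tx,ty,tz+r.tips_ahead])-s["eef_pos"])
    print("t",round(s["clock"],2),"tcp",s["eef_pos"].round(1),"rot",np.degrees(s["tcp_rot"]).round(1),"F",s["contact_force"].round(1),"ahead",r.tips_ahead,"op",round(s["opening"],2),"shift",d.round(1),"turn",np.degrees((A.inv()*B).as_rotvec()).round(1))
E
python3 - <<'E'
from h import *
h=w("top",258.4,172.7,12);print("hinge px->",h,[pix(c,[571.7,66,12]) for c in("top","side")])
print("side",w("side",260+(560-480)/310*50,145+270/340*55,12))
shift(456.6,-202.4,60,66.8)
E
```

```text
hinge px-> [572.86917546  70.0117044   12.        ] [array([260.31611043, 173.21839627]), array([272.5350443 , 189.13401667])]
side [572.74498536  67.30213233  12.        ]
t 2.4 tcp [302.9 200.8 224.8] rot [179.9  -0.  116.5] F [ 1.3  0.6 -0.2] ahead 25.0 op 0.0 shift [-429.5  -42.2  139.8] turn [ 0.1 -0.  49.7]
```

Call:
carry_out --delta_pos '[[-0.054,-0.005,0.017],[-0.107,-0.011,0.035],[-0.161,-0.016,0.052],[-0.215,-0.021,0.07],[-0.269,-0.026,0.087],[-0.322,-0.032,0.105],[-0.376,-0.037,0.122],[-0.4295,-0.042,0.14]]' --rot '[[0,0,6.2],[0,0,12.4],[0,0,18.7],[0,0,24.9],[0,0,31.1],[0,0,37.3],[0,0,43.5],[0,0,49.7]]'

```text
clock: 3.4
eef_pos: [458.0, -202.7, 84.1]
tcp_rot: [3.141, -0.0, 1.164]
contact_force: [0.6, -0.1, -0.2]
opening: 0.001
grasp_force: 0.0
```

Run:
```python
from h import *
f=r.grab_frame("side");g=r.grab_frame("top")
shift(456.6,-202.4,10,66.8)
p=lambda f,c,q:f[max(0,int(pix(c,q)[1])-45):int(pix(c,q)[1])+45,int(pix(c,q)[0])-50:int(pix(c,q)[0])+50]
cv2.imwrite("pics/c2.png",cv2.hconcat([cv2.resize(p(x,c,[456,-202,20]),(400,360),interpolation=cv2.INTER_CUBIC) for x,c in((f,"side"),(g,"top"))]))
```

```text
t 3.5 tcp [ 459.  -204.7   83.2] rot [179.9   0.   66.6] F [-0.5 -0.5 -0.3] ahead 25.0 op 0.0 shift [ 1.2 -3.2 48.2] turn [ 0.1  0.  -0.2]
```

View pics/c2.png

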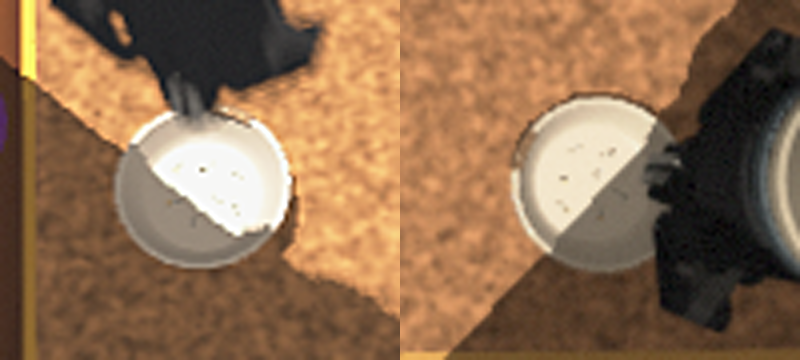

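The fingertips are directly above the saucer, so I'll lower them into the bowl.

Call:
carry_out --delta_pos '[[0,-0.002,0.012],[0,-0.002,0.024],[0,-0.002,0.034],[0,-0.002,0.04],[0,-0.002,0.044],[0,-0.002,0.048],[0,-0.002,0.048]]' --rot '[[0,0,0],[0,0,0],[0,0,0],[0,0,0],[0,0,0],[0,0,0],[0,0,0]]'

```text
clock: 4.38
eef_pos: [455.4, -199.8, 36.4]
tcp_rot: [-3.141, 0.0, 1.168]
contact_force: [-0.8, -0.1, 0.1]
opening: -0.004
grasp_force: 0.0
```

Run:
```python
from h import *
r.grab_frame("top")
shift(544.5,3.5,10,66.8)
```

```text
t 4.42 tcp [ 455.5 -199.8   36.5] rot [180.    0.   66.9] F [ 0.1 -0.1 -0.5] ahead 25.0 op -0.0 shift [221.9   2.2   1.5] turn [0.  0.  0.1]
```

Call:
carry_out --delta_pos '[[0.006,0,0.001],[0.011,0,0.001],[0.015,0,0.001],[0.019,0,0.001],[0.023,0,0.001],[0.028,0,0.001],[0.034,0,0.001],[0.04,0,0.001]]' --rot '[[0,0,0],[0,0,0],[0,0,0],[0,0,0],[0,0,0],[0,0,0],[0,0,0],[0,0,0]]'

```text
clock: 5.42
eef_pos: [471.3, -162.6, 35.5]
tcp_rot: [3.142, -0.0, 1.168]
contact_force: [-0.9, -0.4, 0.3]
opening: -0.003
grasp_force: 0.0
```

Call:
carry_out --delta_pos '[[0.007,0,0],[0.014,0,0],[0.021,0,0],[0.028,0,0],[0.035,0,0],[0.042,0,0],[0.049,0,0],[0.056,0,0]]' --rot '[[0,0,0],[0,0,0],[0,0,0],[0,0,0],[0,0,0],[0,0,0],[0,0,0],[0,0,0]]'

```text
clock: 6.42
eef_pos: [493.2, -111.1, 35.5]
tcp_rot: [-3.142, 0.0, 1.168]
contact_force: [-0.8, 0.7, 0.7]
opening: 0.008
grasp_force: 0.0
```

```bash
cat >> h.py <<'E'
def sauc():
    for c in("top","side"):
        r.grab_frame(c)
        for m in r.cut_out("saucer",c)[:3]:
            b=m["box"];k=cv2.findContours(m["mask"].astype(np.uint8),0,2)[0]
            q=cv2.convexHull(np.vstack(k)); (u,v),d,_=cv2.fitEllipse(q)
            print(c,np.round(b),round(m["p"],2),np.round(d),w(c,u,v,16).round(1))
E
python3 - <<'E'
from h import *
f=r.grab_frame("side");cv2.imwrite("pics/c3.png",cv2.resize(f[130:330,120:380],(780,600)))
shift(544.5,3.5,10,66.8);sauc()
E
```

```text
t 6.47 tcp [ 493.6 -110.6   35.5] rot [180.   -0.   66.9] F [-0.4  0.1 -0. ] ahead 25.0 op 0.0 shift [124.9   2.1   0.5] turn [ 0.  -0.   0.1]
side [208. 275. 253. 318.] 0.92 [42. 45.] [ 455.9 -201.3   16. ]
side [142. 265. 186. 305.] 0.84 [37. 45.] [ 313.9 -158.3   16. ]
```

View pics/c3.png

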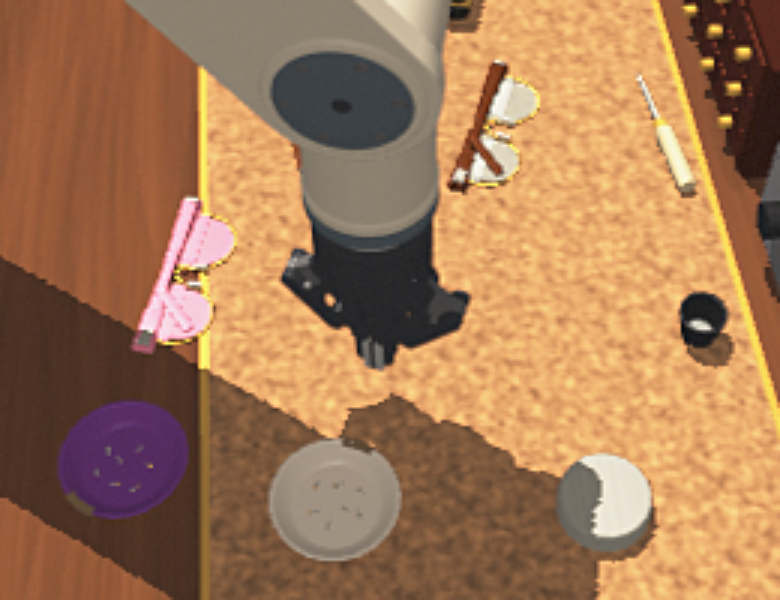

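The saucer hasn't moved, so the tips must have passed over its rim. I'll work out their true height from the picture.

Run:
```python
from h import *
print("tip seen side",[120+376/3,130+366/3])
for z in(-20,0,10,20,30,40):print(z,pix("side",[493.6,-110.6,z]).round(1))
print("pic2 tip seen",pix("side",[456,-202,20]).astype(int)+np.array([195/4-50,118/4-45]))
for z in(20,40,58,70,80):print(z,pix("side",[459,-204.7,z]).round(1))
```

```text
tip seen side [245.33333333333331, 252.0]
-20 [246.5 263.4]
0 [246.3 258.9]
10 [246.2 256.6]
20 [246.1 254.2]
30 [246.  251.8]
40 [245.9 249.4]
pic2 tip seen [229.75 279.5 ]
20 [232.8 296.5]
40 [232.3 292. ]
58 [231.9 287.9]
70 [231.6 285.1]
80 [231.4 282.7]
```

Call:
carry_out --delta_pos '[[0,0,0.006],[0,0,0.012],[0,0,0.012]]' --rot '[[0,0,0],[0,0,0],[0,0,0]]'

```text
clock: 7.05
eef_pos: [492.5, -111.5, 22.8]
tcp_rot: [-3.14, 0.0, 1.168]
contact_force: [0.6, -0.3, 0.1]
opening: 0.002
grasp_force: 0.0
```

Run:
```python
from h import *
f=r.grab_frame("side");s=r.sense();print(s["eef_pos"],s["contact_force"])
for z in(0,10,20):print(z,pix("side",[*s["eef_pos"][:2],z]).round(1))
cv2.imwrite("pics/c4.png",cv2.resize(f[215:275,205:285],(800,600),interpolation=cv2.INTER_CUBIC))
```

```text
[ 492.71089565 -111.505878     23.04309247] [ 0.31230556 -0.04561145  0.40683684]
0 [245.9 259.3]
10 [245.8 257. ]
20 [245.7 254.6]
```

View pics/c4.png

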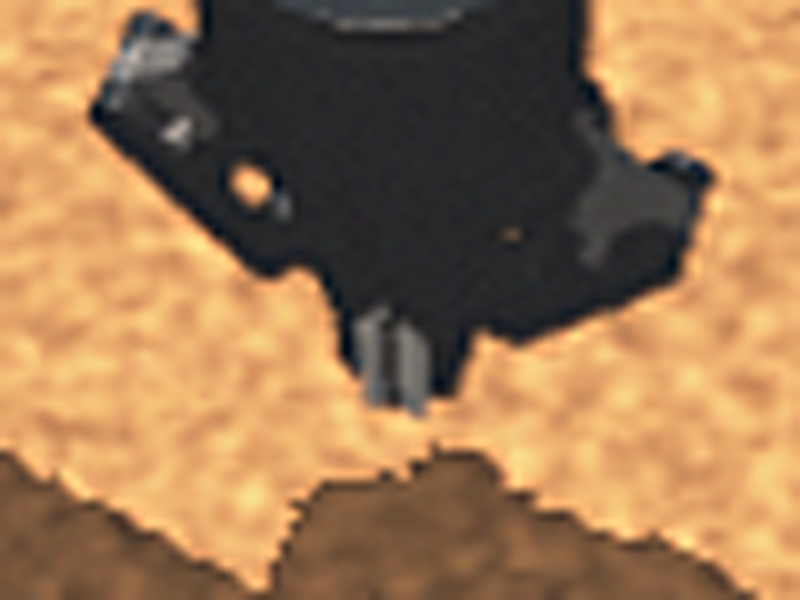

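Both cameras put the tips roughly level with the reported TCP height, not 25 mm below it. I'll find the mat by a slow, gentle touch-down here, on bare cork.

Call:
carry_out --delta_pos '[[0,0,0.002],[0,0,0.003],[0,0,0.003]]' --rot '[[0,0,0],[0,0,0],[0,0,0]]'

```text
clock: 7.48
eef_pos: [493.1, -111.5, 20.5]
tcp_rot: [-3.142, 0.0, 1.168]
contact_force: [0.1, 0.4, -0.2]
opening: -0.0
grasp_force: 0.0
```

Call:
carry_out --delta_pos '[[0,0,0.001],[0,0,0.002],[0,0,0.002]]' --rot '[[0,0,0],[0,0,0],[0,0,0]]'

```text
clock: 7.85
eef_pos: [493.0, -111.5, 18.4]
tcp_rot: [-3.141, 0.0, 1.168]
contact_force: [1.6, -0.4, -0.1]
opening: -0.001
grasp_force: 0.0
```

Call:
carry_out --delta_pos '[[0,0,0.001],[0,0,0.002],[0,0,0.002]]' --rot '[[0,0,0],[0,0,0],[0,0,0]]'

```text
clock: 8.22
eef_pos: [493.0, -111.5, 16.4]
tcp_rot: [-3.141, 0.0, 1.168]
contact_force: [0.2, 0.5, 0.5]
opening: -0.002
grasp_force: 0.0
```

Call:
carry_out --delta_pos '[[0,0,0.001],[0,0,0.002],[0,0,0.002]]' --rot '[[0,0,0],[0,0,0],[0,0,0]]'

```text
clock: 8.6
eef_pos: [493.0, -111.5, 14.4]
tcp_rot: [-3.141, 0.0, 1.168]
contact_force: [-0.9, 0.3, -0.0]
opening: 0.002
grasp_force: 0.0
```

Call:
carry_out --delta_pos '[[0,0,0.001],[0,0,0.002],[0,0,0.002]]' --rot '[[0,0,0],[0,0,0],[0,0,0]]'

```text
clock: 8.98
eef_pos: [493.0, -111.5, 12.4]
tcp_rot: [-3.141, 0.0, 1.168]
contact_force: [0.9, -0.3, 0.9]
opening: 0.003
grasp_force: 0.0
```

Call:
carry_out --delta_pos '[[0,0,0.001],[0,0,0.002],[0,0,0.002]]' --rot '[[0,0,0],[0,0,0],[0,0,0]]'

```text
clock: 9.35
eef_pos: [493.0, -111.5, 10.4]
tcp_rot: [-3.141, 0.0, 1.168]
contact_force: [0.4, 0.5, -0.5]
opening: 0.005
grasp_force: 0.0
```

Run:
```python
from h import *
f=r.grab_frame("side");s=r.sense();print(s["eef_pos"],s["contact_force"],r.tips_ahead)
cv2.imwrite("pics/c5.png",cv2.resize(f[215:275,205:285],(800,600),interpolation=cv2.INTER_CUBIC))
```

```text
[ 493.06057587 -111.47497209   10.43988933] [0.05584507 0.02749904 0.27439547] 25.0
```

View pics/c5.png

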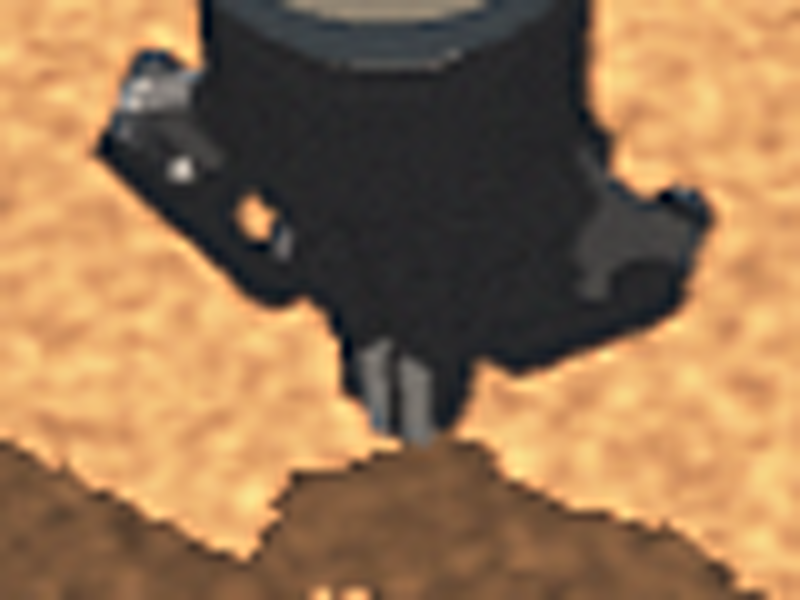

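Call:
carry_out --delta_pos '[[0,0,0.001],[0,0,0.002],[0,0,0.002]]' --rot '[[0,0,0],[0,0,0],[0,0,0]]'

```text
clock: 9.78
eef_pos: [493.1, -111.5, 8.4]
tcp_rot: [-3.141, 0.0, 1.168]
contact_force: [-0.4, -0.6, 1.1]
opening: -0.0
grasp_force: 0.0
```

Call:
carry_out --delta_pos '[[0,0,0.001],[0,0,0.0015],[0,0,0.0015]]' --rot '[[0,0,0],[0,0,0],[0,0,0]]'

```text
clock: 10.15
eef_pos: [493.1, -111.5, 7.0]
tcp_rot: [-3.141, 0.0, 1.168]
contact_force: [-0.0, -0.2, -0.7]
opening: 0.0
grasp_force: 0.0
```

Call:
carry_out --delta_pos '[[0,0,0.001],[0,0,0.0015],[0,0,0.0015]]' --rot '[[0,0,0],[0,0,0],[0,0,0]]'

```text
clock: 10.52
eef_pos: [493.0, -111.5, 5.4]
tcp_rot: [-3.141, 0.0, 1.168]
contact_force: [-0.2, -0.4, 0.0]
opening: -0.002
grasp_force: 0.0
```

Call:
carry_out --delta_pos '[[0,0,0.001],[0,0,0.002],[0,0,0.002]]' --rot '[[0,0,0],[0,0,0],[0,0,0]]'

```text
clock: 10.9
eef_pos: [493.0, -111.5, 3.4]
tcp_rot: [-3.141, 0.0, 1.168]
contact_force: [-0.0, 0.3, 0.6]
opening: 0.002
grasp_force: 0.0
```

Call:
carry_out --delta_pos '[[0,0,0.001],[0,0,0.002],[0,0,0.002]]' --rot '[[0,0,0],[0,0,0],[0,0,0]]'

```text
clock: 11.28
eef_pos: [493.0, -111.5, 1.4]
tcp_rot: [-3.141, 0.0, 1.168]
contact_force: [-0.6, 0.1, -0.4]
opening: -0.003
grasp_force: 0.0
```

Run:
```python
from h import *
s0=cv2.imread("pics/c5.png");f=r.grab_frame("side");s=r.sense();print(s["eef_pos"],s["contact_force"],s["joint_efforts"],s["qpos"])
a=cv2.resize(f[235:275,225:265],(600,600),interpolation=cv2.INTER_CUBIC)
cv2.imwrite("pics/c6.png",a)
```

```text
[ 493.07739676 -111.48737939    1.44584314] [-0.93298958  0.68689122 -0.33145749] [ 3.38346272e-04 -5.50866580e+01 -1.84640801e+01 -4.90962987e-05
 -4.26818908e-03  5.12957229e-06] [-2.25338280e-01  5.03468988e-01  2.03667871e+00  1.24984529e-05
  6.01516765e-01  1.77511156e-01]
```

View pics/c6.png

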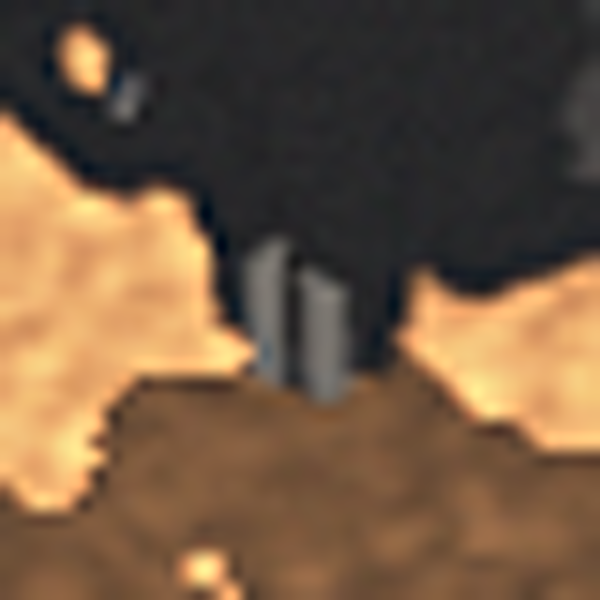

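Call:
carry_out --delta_pos '[[0,0,0.001],[0,0,0.002],[0,0,0.002]]' --rot '[[0,0,0],[0,0,0],[0,0,0]]'

```text
clock: 11.7
eef_pos: [493.0, -111.5, -0.6]
tcp_rot: [-3.141, 0.0, 1.168]
contact_force: [0.8, -0.3, -0.4]
opening: -0.001
grasp_force: 0.0
```

Call:
carry_out --delta_pos '[[0,0,0.001],[0,0,0.0015],[0,0,0.0015]]' --rot '[[0,0,0],[0,0,0],[0,0,0]]'

```text
clock: 12.08
eef_pos: [493.0, -111.5, -2.1]
tcp_rot: [-3.141, 0.0, 1.168]
contact_force: [1.3, 0.2, 0.9]
opening: -0.005
grasp_force: 0.0
```

Call:
carry_out --delta_pos '[[0,0,0.001],[0,0,0.0015],[0,0,0.0015]]' --rot '[[0,0,0],[0,0,0],[0,0,0]]'

```text
clock: 12.45
eef_pos: [493.1, -111.5, -3.6]
tcp_rot: [-3.141, 0.0, 1.168]
contact_force: [-0.2, 0.1, 0.3]
opening: 0.004
grasp_force: 0.0
```

Call:
carry_out --delta_pos '[[0,0,0.001],[0,0,0.0015],[0,0,0.0015]]' --rot '[[0,0,0],[0,0,0],[0,0,0]]'

```text
clock: 12.82
eef_pos: [493.1, -111.5, -5.1]
tcp_rot: [-3.142, 0.0, 1.168]
contact_force: [-0.1, 0.0, -0.0]
opening: -0.003
grasp_force: 0.0
```

Call:
carry_out --delta_pos '[[0,0,0.001],[0,0,0.0015],[0,0,0.0015]]' --rot '[[0,0,0],[0,0,0],[0,0,0]]'

```text
clock: 13.2
eef_pos: [493.1, -111.5, -6.6]
tcp_rot: [-3.142, 0.0, 1.168]
contact_force: [-0.2, 0.3, 0.7]
opening: -0.003
grasp_force: 0.0
```

Call:
carry_out --delta_pos '[[0,0,0.001],[0,0,0.0015],[0,0,0.0015]]' --rot '[[0,0,0],[0,0,0],[0,0,0]]'

```text
clock: 13.58
eef_pos: [493.2, -111.5, -6.8]
tcp_rot: [3.141, -0.0, 1.168]
contact_force: [-4.7, 1.4, 20.1]
opening: 0.002
grasp_force: 10.2
```

The tips touched at a reported z of -6.7, so tip height = reported z + 6.7 (the nominal 25 mm offset is wrong here). x and y agree with the pictures. I'll lift, return to the bowl and lower in.

Call:
carry_out --delta_pos '[[0,0,-0.018],[0,0,-0.035],[-0.033,0.001,-0.038],[-0.066,0.002,-0.038],[-0.0975,0.002,-0.038],[-0.0975,0.002,-0.028],[-0.0975,0.002,-0.018],[-0.0975,0.002,-0.0115]]' --rot '[[0,0,0],[0,0,0],[0,0,0],[0,0,0],[0,0,0],[0,0,0],[0,0,0],[0,0,0]]'

```text
clock: 14.58
eef_pos: [456.6, -201.1, 2.6]
tcp_rot: [-3.141, -0.0, 1.169]
contact_force: [-0.0, -0.0, 0.4]
opening: 0.004
grasp_force: 0.0
```

```bash
sed -i 's/tz+r.tips_ahead/tz-6.7/' h.py
python3 - <<'E'
from h import *
sauc()
# target: centre 70 mm short of hinge
h=np.array([572.5,67.5]);s=np.array([456.3,-201.9]);t=h-70*(h-s)/np.linalg.norm(h-s);print("target",t,np.degrees(np.arctan2(*(h-s)[::-1])))
shift(*t,10,66.8)
E
```

```text
top [371. 207. 400. 248.] 0.75 [30. 40.] [ 463.1 -190.4   16. ]
top [353. 273. 396. 321.] 0.58 [44. 46.] [ 313.6 -158.6   16. ]
side [209. 290. 251. 315.] 0.63 [32. 43.] [ 454.  -209.2   16. ]
side [142. 264. 184. 304.] 0.55 [38. 45.] [ 313.5 -158.    16. ]
side [336. 166. 350. 193.] 0.37 [ 7. 28.] [747.2  70.1  16. ]
target [544.77598877   3.22419428] 66.66806831396343
t 14.78 tcp [ 456.8 -201.4    3.3] rot [-180.   -0.   67.] F [ 0.8 -0.1 -0.2] ahead 25.0 op 0.0 shift [222.7   0.9  -0. ] turn [-0.  -0.   0.2]
```

Call:
carry_out --delta_pos '[[0.006,0,0],[0.011,0,0],[0.014,0,0],[0.017,0,0],[0.02,0,0],[0.024,0,0],[0.029,0,0],[0.035,0,0]]' --rot '[[0,0,0],[0,0,0],[0,0,0],[0,0,0],[0,0,0],[0,0,0],[0,0,0],[0,0,0]]'

```text
clock: 15.78
eef_pos: [470.5, -169.5, 3.5]
tcp_rot: [3.142, 0.0, 1.168]
contact_force: [-0.7, -0.9, 0.8]
opening: -0.001
grasp_force: 0.4
```

Call:
carry_out --delta_pos '[[0.006,0,0],[0.012,0,0],[0.018,0,0],[0.024,0,0],[0.03,0,0],[0.036,0,0],[0.043,0,0],[0.05,0,0]]' --rot '[[0,0,0],[0,0,0],[0,0,0],[0,0,0],[0,0,0],[0,0,0],[0,0,0],[0,0,0]]'

```text
clock: 16.77
eef_pos: [490.2, -123.3, 3.5]
tcp_rot: [3.142, 0.0, 1.168]
contact_force: [0.1, -1.2, -0.7]
opening: -0.005
grasp_force: 0.5
```

Run:
```python
from h import *
sauc();f=r.grab_frame("side");cv2.imwrite("pics/c7.png",cv2.resize(f[130:330,120:380],(780,600)))
shift(544.8,3.2,10,66.8)
```

```text
top [353. 284. 367. 320.] 0.83 [15. 38.] [ 310.5 -129.7   16. ]Traceback (most recent call last):
  File "<stdin>", line 2, in <module>
  File "h.py", line 22, in sauc
    q=cv2.convexHull(np.vstack(k)); (u,v),d,_=cv2.fitEllipse(q)
                                              ~~~~~~~~~~~~~~^^^
cv2.error: OpenCV(4.12.0) /io/opencv/modules/imgproc/src/shapedescr.cpp:361: error: (-201:Incorrect size of input array) There should be at least 5 points to fit the ellipse in function 'fitEllipseNoDirect'
```

```bash
sed -i 's/(u,v),d,_=cv2.fitEllipse(q)/(u,v),d,_=cv2.fitEllipse(q) if len(q)>4 else ((0,0),(0,0),0)/' h.py
python3 - <<'E'
from h import *
sauc();f=r.grab_frame("side");cv2.imwrite("pics/c7.png",cv2.resize(f[130:330,120:380],(780,600)))
shift(544.8,3.2,10,66.8)
E
```

```text
top [353. 276. 367. 320.] 0.78 [14. 41.] [ 311.3 -130.2   16. ]
top [340. 203. 349. 224.] 0.45 [ 5. 17.] [ 488.8 -109.2   16. ]
side [142. 266. 183. 304.] 0.67 [37. 43.] [ 313.4 -158.1   16. ]
side [224. 257. 265. 292.] 0.59 [38. 43.] [ 482.8 -147.9   16. ]
t 17.12 tcp [ 490.  -123.9    3.5] rot [180.    0.   66.9] F [-0.9  0.4  0.8] ahead 25.0 op 0.0 shift [138.4   0.6   0.2] turn [0.  0.  0.1]
```

View pics/c7.png

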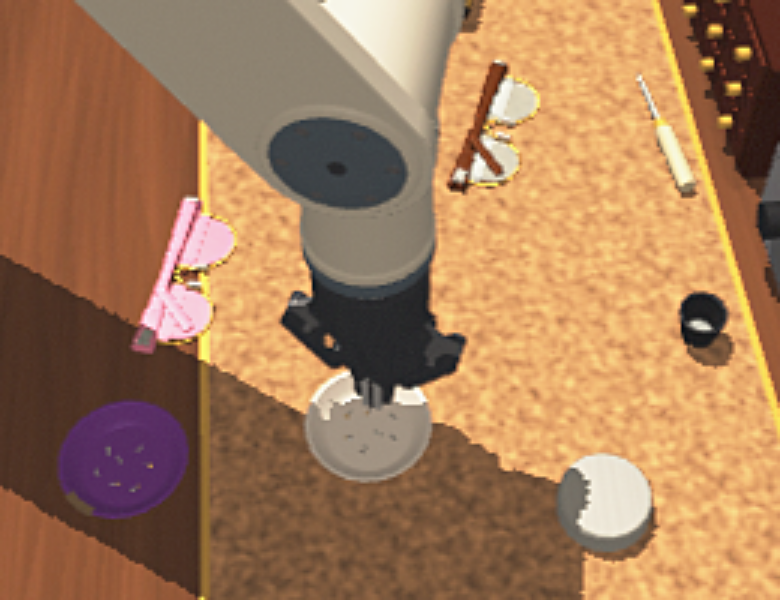

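The picture shows the saucer sliding, with the tips inside its leading wall, and everything else where it was. I'll keep pushing.

Call:
carry_out --delta_pos '[[0.006,0,0],[0.012,0,0],[0.018,0,0],[0.024,0,0],[0.03,0,0],[0.037,0,0],[0.044,0,0],[0.051,0,0]]' --rot '[[0,0,0],[0,0,0],[0,0,0],[0,0,0],[0,0,0],[0,0,0],[0,0,0],[0,0,0]]'

```text
clock: 18.12
eef_pos: [510.2, -76.4, 3.5]
tcp_rot: [-3.142, 0.0, 1.168]
contact_force: [-0.1, -0.1, -0.1]
opening: 0.001
grasp_force: 0.3
```

Call:
carry_out --delta_pos '[[0.007,0,0],[0.014,0,0],[0.021,0,0],[0.028,0,0],[0.035,0,0],[0.041,0,0],[0.046,0,0],[0.05,0,0]]' --rot '[[0,0,0],[0,0,0],[0,0,0],[0,0,0],[0,0,0],[0,0,0],[0,0,0],[0,0,0]]'

```text
clock: 19.12
eef_pos: [529.7, -30.6, 3.5]
tcp_rot: [-3.142, 0.0, 1.168]
contact_force: [-1.3, -0.5, 0.9]
opening: 0.006
grasp_force: 0.4
```

Call:
carry_out --delta_pos '[[0.005,0,0],[0.01,0,0],[0.015,0,0],[0.02,0,0],[0.025,0,0],[0.03,0,0],[0.034,0,0],[0.034,0,0]]' --rot '[[0,0,0],[0,0,0],[0,0,0],[0,0,0],[0,0,0],[0,0,0],[0,0,0],[0,0,0]]'

```text
clock: 20.12
eef_pos: [543.2, 0.7, 3.5]
tcp_rot: [3.141, -0.0, 1.168]
contact_force: [-0.6, 0.1, 1.0]
opening: -0.0
grasp_force: 0.0
```

```bash
cat >> h.py <<'E'
def fit():
    "saucer centre from the side view: mask contour against the projected rim/base circle, unoccluded lower half"
    from scipy.optimize import least_squares
    r.grab_frame("side")
    for m in r.cut_out("saucer","side"):
        if m["box"][0]<190: continue
        c=max(cv2.findContours(m["mask"].astype(np.uint8),0,1)[0],key=len)[:,0,:].astype(float)
        b=m["box"];lo=c[c[:,1]>b[1]+0.55*(b[3]-b[1])]
        a=np.linspace(0,2*np.pi,240)
        def res(p):
            q=np.array([pix("side",[p[0]+45*np.cos(t),p[1]+45*np.sin(t),18]) for t in a])
            return np.abs(np.hypot(*(lo[:,None]-q[None]).transpose(2,0,1))).min(1)
        s=least_squares(res,w("side",(b[0]+b[2])/2,b[3]-19,16)[:2],loss="soft_l1",diff_step=1e-3)
        print("side fit",np.round(b),round(m["p"],2),s.x.round(1),"res",round(np.mean(res(s.x)),2))
E
python3 - <<'E'
from h import *
fit();shift(544.8,3.2,10,66.8)
E
```

```text
Traceback (most recent call last):
  File "h.py", line 36, in fit
    s=least_squares(res,w("side",(b[0]+b[2])/2,b[3]-19,16)[:2],loss="soft_l1",diff_step=1e-3)
  File "h.py", line 34, in res
    q=np.array([pix("side",[p[0]+45*np.cos(t),p[1]+45*np.sin(t),18]) for t in a])
                ~~~^^^^^^^^^^^^^^^^^^^^^^^^^^^^^^^^^^^^^^^^^^^^^^^^^
  File "h.py", line 8, in pix
    i=r.camera_info(cam);P=np.array(i["pose"]);c=P[:3,:3].T@(np.array(p)-P[:3,3])
ValueError: time passes only in moves, steps and waits
```

```bash
python3 - <<'E'
s=open("h.py").read();s=s[:s.index("def fit()")]
s=s.replace("from rig import r\n","from rig import r\nCI={c:r.camera_info(c) for c in('top','side')}\n",1).replace("i=r.camera_info(cam)","i=CI[cam]")
s+='''def fit():
    "saucer centre: rim points of the side mask's lower part put on z=18, circle of radius 45"
    from scipy.optimize import least_squares
    r.grab_frame("side")
    for m in r.cut_out("saucer","side"):
        b=m["box"]
        c=max(cv2.findContours(m["mask"].astype(np.uint8),0,1)[0],key=len)[:,0,:]
        P=np.array([w("side",u+.5,v+.5,18)[:2] for u,v in c if v>b[1]+.55*(b[3]-b[1])])
        if len(P)<5: continue
        f=lambda p:np.hypot(*(P-p).T)-44.5
        s=least_squares(f,P.mean(0)+[0,30],loss="soft_l1")
        print("fit",np.round(b),round(m["p"],2),s.x.round(1),"res",np.abs(f(s.x)).mean().round(1))
'''
open("h.py","w").write(s)
E
python3 - <<'E'
from h import *
fit();shift(544.8,3.2,10,66.8)
E
```

```text
fit [143. 265. 184. 304.] 0.76 [ 315.  -157.7] res 0.7
fit [246. 208. 280. 237.] 0.58 [536.4 -24.8] res 0.7
t 20.32 tcp [5.429e+02 3.000e-01 3.500e+00] rot [-180.    -0.    66.9] F [0.5 0.6 0.4] ahead 25.0 op -0.0 shift [3.4 0.6 0.2] turn [-0.  -0.   0.1]
```

Call:
carry_out --delta_pos '[[0.004,0,0],[0.009,0,0],[0.014,0,0],[0.019,0,0],[0.023,0,0],[0.026,0,0],[0.028,0,0],[0.028,0,0]]' --rot '[[0,0,0],[0,0,0],[0,0,0],[0,0,0],[0,0,0],[0,0,0],[0,0,0],[0,0,0]]'

```text
clock: 21.32
eef_pos: [554.0, 26.3, 3.5]
tcp_rot: [3.141, -0.0, 1.168]
contact_force: [-0.9, -0.1, 0.3]
opening: -0.002
grasp_force: 0.0
```

Run:
```python
from h import *
fit();shift(544.8,3.2,10,66.8)
for m in r.cut_out("frame","side"):
    ys,xs=np.nonzero(m["mask"]);P=np.array([w("side",x+.5,y+.5,6)[:2] for x,y in zip(xs,ys)]).astype(np.float32)
    print("frame",m["box"],cv2.minAreaRect(P))
```

```text
fit [245. 198. 284. 228.] 0.83 [547.1   1.4] res 0.8
fit [140. 266. 183. 303.] 0.76 [ 314.9 -156.5] res 0.7
fit [286. 154. 301. 172.] 0.54 [620.  159.1] res 4.0
t 21.43 tcp [554.   26.2   3.5] rot [180.   -0.   66.9] F [ 0.7 -0.1 -0.5] ahead 25.0 op -0.0 shift [-24.7   0.6   0.2] turn [ 0.  -0.   0.1]
frame [163.4, 194.6, 197.0, 249.7] ((359.78350830078125, -4.295539855957031), (143.7271728515625, 51.0658073425293), 74.09323120117188)
frame [284.1, 152.0, 300.1, 178.7] ((631.4286499023438, 141.5221405029297), (86.94187927246094, 35.24538803100586), 81.11798095703125)
```

Call:
carry_out --delta_pos '[[-0.012,0,0],[-0.02,0,-0.001],[-0.02,0,-0.03],[-0.02,0,-0.08],[-0.06,0,-0.11],[-0.11,0,-0.12],[-0.16,0,-0.12],[-0.2,0,-0.12]]' --rot '[[0,0,0],[0,0,0],[0,0,0],[0,0,0],[0,0,0],[0,0,0],[0,0,0],[0,0,0]]'

```text
clock: 22.48
eef_pos: [474.3, -159.8, 123.9]
tcp_rot: [3.141, 0.0, 1.167]
contact_force: [0.9, 0.4, 0.1]
opening: -0.003
grasp_force: 0.0
```

Run:
```python
from h import *
fit();sauc()
for c in("side","top"):
  for m in r.cut_out("frame",c):
    ys,xs=np.nonzero(m["mask"]);P=np.array([w(c,x+.5,y+.5,6)[:2] for x,y in zip(xs,ys)]).astype(np.float32)
    (a,b),d,t=cv2.minAreaRect(P);t=np.radians(t)
    h=np.array([a,b])-17*np.array([np.sin(t),-np.cos(t)])-66*np.array([np.cos(t),np.sin(t)])
    print("frame",c,a,b,d,np.degrees(t),"hinge",h)
shift(572.5,67.5,27,66.8)
f,g=r.grab_frame("side"),r.grab_frame("top")
u,v=pix("side",[560,40,10]).astype(int);p,q=pix("top",[560,40,10]).astype(int)
cv2.imwrite("pics/c8.png",cv2.hconcat([cv2.resize(f[v-40:v+40,u-27:u+27],(400,592),interpolation=cv2.INTER_CUBIC),cv2.resize(g[q-40:q+40,p-27:p+27],(400,592),interpolation=cv2.INTER_CUBIC)]))
print(u,v,p,q)
```

```text
fit [256. 194. 284. 225.] 0.84 [560.1   9.6] res 4.9
fit [143. 264. 183. 304.] 0.77 [ 314.6 -158.3] res 0.8
top [356. 274. 396. 321.] 0.67 [43. 46.] [ 313.2 -159.3   16. ]
top [270. 163. 313. 212.] 0.55 [42. 43.] [547.5   0.7  16. ]
side [140. 265. 181. 307.] 0.87 [38. 45.] [ 312.8 -158.7   16. ]
side [254. 196. 283. 228.] 0.66 [29. 34.] [556.8   4.6  16. ]
frame side 615.046630859375 117.60877227783203 (140.3097686767578, 49.55615234375) 67.90104675292969 hinge [574.46584311  62.85295372]
frame side 359.4228210449219 -5.85369873046875 (140.85235595703125, 50.12434387207031) 73.55685424804688 hinge [324.43589343 -64.34228647]
frame top 358.3747863769531 -2.4207839965820312 (141.76341247558594, 51.61335754394531) 74.51371002197266 hinge [324.36946817 -61.48548017]
frame top 612.3892822265625 119.93455505371094 (140.58273315429688, 48.964115142822266) 67.53443908691406 hinge [571.45897187  65.43951221]
t 22.88 tcp [ 475.8 -157.1  123.4] rot [-180.   -0.   67.] F [ 0.2 -0.5 -0.2] ahead 25.0 op 0.0 shift [244.5   1.1 103.2] turn [-0.  -0.   0.2]
268 198 272 178
```

View pics/c8.png

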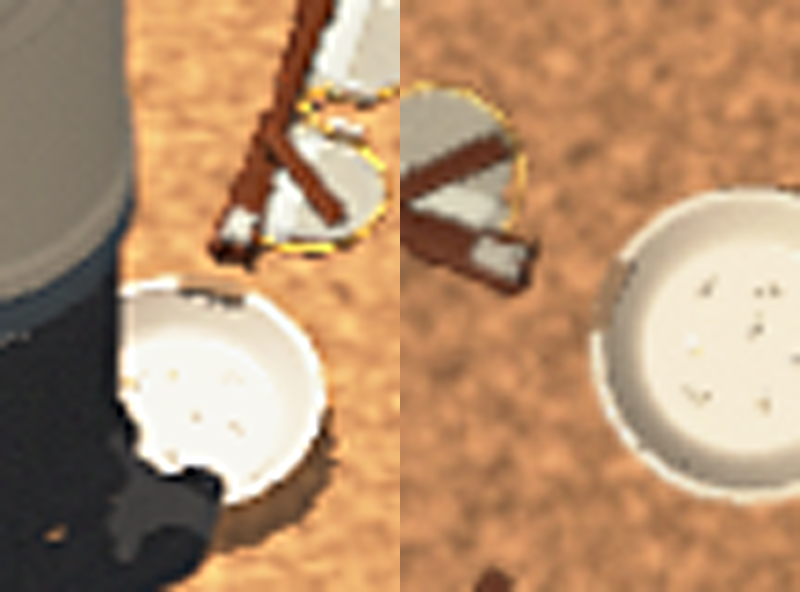

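The saucer rests at (547.5,0.7), which puts its rim about 26 mm from the hinge at (572.8,67.5). The frame hasn't moved. Now I'll go above the hinge.

Call:
carry_out --delta_pos '[[0.05,0,0.005],[0.1,0.001,0.02],[0.15,0.001,0.035],[0.2,0.001,0.05],[0.23,0.001,0.06],[0.245,0.001,0.068],[0.245,0.001,0.075],[0.245,0.001,0.08]]' --rot '[[0,0,0],[0,0,0],[0,0,0],[0,0,0],[0,0,0],[0,0,0],[0,0,0],[0,0,0]]'

```text
clock: 23.98
eef_pos: [571.9, 66.3, 43.1]
tcp_rot: [-3.141, 0.001, 1.168]
contact_force: [-0.8, 0.1, -1.0]
opening: -0.002
grasp_force: 0.0
```

Run:
```python
from h import *
r.grab_frame("side");shift(572.8,67.5,27,66.8)
```

```text
t 24.02 tcp [571.6  66.1  42.6] rot [-179.9    0.    66.9] F [-0.4 -0.2 -0.2] ahead 25.0 op -0.0 shift [ 1.8  0.6 22.3] turn [-0.1  0.   0.1]
```

Call:
carry_out --delta_pos '[[0.002,0,0.006],[0.002,0,0.012],[0.002,0,0.017],[0.002,0,0.02],[0.002,0,0.022],[0.002,0,0.022]]' --rot '[[0,0,0],[0,0,0],[0,0,0],[0,0,0],[0,0,0],[0,0,0]]'

```text
clock: 24.78
eef_pos: [573.3, 69.1, 21.4]
tcp_rot: [-3.142, 0.0, 1.168]
contact_force: [0.5, -0.3, -0.0]
opening: 0.003
grasp_force: 0.0
```

Run:
```python
from h import *
f=r.grab_frame("side");shift(572.8,67.5,27,66.8)
p=r.sense()["eef_pos"]
x=R.from_euler("z",66.9,degrees=True).apply([11,0,0])
u,v=pix("side",[p[0]-x[0],p[1]-x[1],27]);print("predicted near lower edge",u,v)
# gray level down the column through the pads
for k in range(-3,4):print(round(u)+k,f[int(v)-9:int(v)+9,round(u)+k].mean(1).astype(int).tolist())
print("rows",int(v)-9)
```

```text
t 24.82 tcp [573.3  69.1  21.5] rot [180.   -0.   66.9] F [-0.5  0.7 -0.2] ahead 25.0 op -0.0 shift [-1.6  0.1  1.2] turn [ 0.  -0.   0.1]
predicted near lower edge 271.908745540723 187.62322648457845
269 [71, 75, 69, 70, 65, 96, 180, 147, 157, 163, 169, 171, 127, 54, 111, 193, 92, 76]
270 [125, 123, 123, 122, 120, 114, 109, 112, 148, 130, 84, 87, 97, 18, 26, 77, 100, 83]
271 [104, 102, 103, 101, 100, 98, 97, 92, 74, 139, 174, 113, 101, 27, 37, 75, 101, 85]
272 [49, 36, 36, 50, 45, 50, 48, 44, 72, 226, 251, 163, 86, 36, 37, 51, 100, 89]
273 [93, 90, 90, 104, 106, 105, 104, 98, 110, 224, 250, 195, 100, 52, 41, 52, 104, 96]
274 [122, 121, 120, 119, 113, 114, 113, 113, 118, 209, 223, 80, 99, 58, 38, 48, 100, 93]
275 [88, 102, 98, 98, 82, 78, 76, 90, 88, 107, 51, 25, 22, 47, 58, 74, 88, 87]
rows 178
```

The side-view pixels show the pads ending just above the bright hinge, in the same columns. I'll make a small trim and then hold.

Call:
carry_out --delta_pos '[[-0.001,0,0.002],[-0.001,0,0.002],[-0.001,0,0.002],[-0.001,0,0.002],[-0.001,0,0.002],[-0.001,0,0.002],[-0.001,0,0.002],[-0.001,0,0.002]]' --rot '[[0,0,0],[0,0,0],[0,0,0],[0,0,0],[0,0,0],[0,0,0],[0,0,0],[0,0,0]]'

```text
clock: 25.82
eef_pos: [572.9, 68.1, 19.5]
tcp_rot: [-3.142, 0.0, 1.168]
contact_force: [0.5, -0.0, -0.0]
opening: 0.0
grasp_force: 0.0
```

Call:
carry_out --delta_pos '[[0,0,0],[0,0,0],[0,0,0],[0,0,0],[0,0,0],[0,0,0],[0,0,0],[0,0,0]]' --rot '[[0,0,0],[0,0,0],[0,0,0],[0,0,0],[0,0,0],[0,0,0],[0,0,0],[0,0,0]]'

```text
clock: 26.82
eef_pos: [572.9, 68.1, 19.5]
tcp_rot: [3.142, 0.0, 1.168]
contact_force: [0.4, -0.9, 0.5]
opening: -0.001
grasp_force: 0.0
```

Call:
carry_out --delta_pos '[[0,0,0],[0,0,0],[0,0,0],[0,0,0],[0,0,0],[0,0,0],[0,0,0],[0,0,0]]' --rot '[[0,0,0],[0,0,0],[0,0,0],[0,0,0],[0,0,0],[0,0,0],[0,0,0],[0,0,0]]'

```text
clock: 27.82
eef_pos: [572.9, 68.1, 19.5]
tcp_rot: [3.142, -0.0, 1.168]
contact_force: [0.5, -0.7, -0.6]
opening: 0.003
grasp_force: 0.0
```

Call:
carry_out --delta_pos '[[0,0,0],[0,0,0],[0,0,0],[0,0,0],[0,0,0],[0,0,0],[0,0,0],[0,0,0]]' --rot '[[0,0,0],[0,0,0],[0,0,0],[0,0,0],[0,0,0],[0,0,0],[0,0,0],[0,0,0]]'

```text
clock: 28.82
eef_pos: [572.9, 68.1, 19.5]
tcp_rot: [3.142, 0.0, 1.168]
contact_force: [-0.0, 0.5, -0.0]
opening: 0.001
grasp_force: 0.0
```

Call:
carry_out --delta_pos '[[0,0,0],[0,0,0],[0,0,0],[0,0,0],[0,0,0],[0,0,0],[0,0,0],[0,0,0]]' --rot '[[0,0,0],[0,0,0],[0,0,0],[0,0,0],[0,0,0],[0,0,0],[0,0,0],[0,0,0]]'

```text
clock: 29.82
eef_pos: [572.9, 68.1, 19.5]
tcp_rot: [-3.142, 0.0, 1.168]
contact_force: [-0.7, -0.5, 0.7]
opening: -0.0
grasp_force: 0.0
```

Run:
```python
from h import *
s=r.sense();print(s["clock"],s["eef_pos"],s["contact_force"],s["qvel"].round(3))
print(r.sign_off())
```

```text
29.825 [572.86384087  68.10618228  19.47283908] [-0.67473591 -0.48175893  0.70267829] [ 0.     0.001 -0.001 -0.    -0.002  0.001]
the job is handed in; nothing more can be done
None
```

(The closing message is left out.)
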